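# Re-divide the tote for the long paddle

## Robot

A 6-joint arm with a two-finger parallel gripper is mounted at the origin on the work surface. World frame = base frame: x ahead of the robot, y to its left, z up, the work surface at z = 0. Lengths are in m, angles in rad, forces in N, time in s.
With the tool pointing down it reaches from about 0.275 to 0.875 m from the base axis. Payload 12.5 kg.
Tool frame: the origin (TCP) lies on the centre line of the jaws, within the pads' length; the fingertips stand r.finger_overhang ahead of it and the grasp point (between the pads) lies 3 mm ahead of it (r.finger_overhang is the distance from the TCP to the fingertips, in m); z points along the fingers, y is the line along which they close (so a half turn about z gives the same grasp; the last joint's range is limited). The gripper opens to 85 mm and grips with 20 to 120 N. Pads are 22 mm wide; open, the fingers measure 114 mm over their backs; the gripper's body (76 mm by 85 mm) begins 54 mm behind the grasp point. The pads swing forward as they close: fully open they stand 13 mm farther back than shut.
Start: joints at [-1.323, 0.351, 1.652, -0, 1.139, -0.085], TCP at [0.18, -0.52, 0.253] pointing down, gripper open.
Joint ranges: [-2.75, 2.75], [-0.79, 2.1], [0.01, 2.65], [-1.57, 4.71], [0.07, 3.14], [-2.87, 2.87]. Speed limits (rad/s): [2.22, 2.22, 2.79, 3.14, 3.14, 3.14].

## Interface

Orientations are given as a unit quaternion [x, y, z, w].
In Python, from cell import r, optics gives the robot as it stands. The module is installed in compiled form; this text tells all that it offers. Calls block until the motion is done:
- r.move_to(position, orientation): joint-space move of the TCP to a pose.
- r.move_linear(position, rot=None, vel=0.15): straight line of the TCP; rot=None keeps the orientation; vel is the mean speed in m/s.
- r.set_joints(angles): joint-space move.
- r.set_gripper(opening, squeeze=None): opening from 0.0 (shut) to 1.0 (fully open); squeeze is the grip in N (None keeps the last); returns when the fingers have stopped.
- r.sleep(seconds).
- r.inverse_kinematics(position, orientation): joint angles nearest the present ones, or None.
- optics.get_image(name): name is "scene" or "side" or "wrist"; returns a dict with "pixels" (480x640x3 uint8, red, green, blue), "depth" (480x640 float32, m along the optical axis (not along the pixel's ray), 0 where there is no reading), "fx", "fy", "cx", "cy" (pixels), "D" ([k1, k2, p1, p2, k3] as OpenCV has them; the pictures are not rectified), "camera_from_world" (4x4, takes a point from world to camera coordinates); the wrist camera has in their place "mount" (4x4, takes a point from camera to tool coordinates, whose origin is the TCP and whose axes are the flange's). Camera axes: x right, y down, z forward; pixel columns grow to the right and rows downward; lengths in m; the calibration is good to about 2 mm. A picture is of the moment at which its call begins: read the wrist's pose just before it.
A pose or a line that the arm cannot do raises r.PlanningError and nothing moves.
- r.hand_in(): hands the job in; it is judged then, once.
Readings, each from a call of its own:
- r.current_t(): time.
- r.current_q(): joint angles.
- r.current_qvel(): joint speeds.
- r.current_effort(): joint torques, N m.
- r.current_tool_pos(): TCP position.
- r.current_ee_rot(): TCP orientation.
- r.current_contact_force(): force on the tool from outside, world axes, zero at the start.
- r.current_torque(): the same for the moment, N m.
- r.current_opening(): opening from 0.0 (shut) to 1.0 (fully open).
- r.current_finger_force(): force on a finger pad.
Only numpy, scipy, OpenCV 4.12 (cv2) and the standard library are available. Lean on these libraries where they do the work, as an engineer would, in place of code of your own. Each camera call takes 0.05 s, during which the arm holds its last target. There are 200 camera calls.

## Task

The long wooden paddle has to go into the divided tote, but neither bay is long enough for it. Stand the amber bottle and the squat jar together in one bay of the tote, slide the divider along to make the other bay long enough, and lay the paddle flat on the floor of that bay, straight along the tote. Keep the bottle and jar upright, set them down rather than drop or squeeze them, and leave everything else on the counter where it is.

Things in the scene. Friction and masses are not known exactly. Their poses are not given: they have to be found in the camera images.
- tote: Grey open tote standing fixed on the counter (non-slip feet), outside 153 x 308 mm and 54 mm high. Origin: centre of its underside. Axes: y along its length, x across, z up. Inside 145 mm across (x) and 300 mm long (y); walls and floor 4 mm thick, so the inner floor is at z = 4 mm and the rims at 54 mm. One cross divider parts it into two bays. A bottle stands in one bay and a jar in the other.
- divider (a joint): Position (m) of the sliding divider along the tote's +y axis: 0 at mid-length, stops at -0.09 and +0.09. It rides on the tote's two long rims, moves against about 2.5 N of friction and stays where it is left. Its plate is 6 mm thick and fills the tote across and down to the floor (so each bay is 150 mm plus or minus the joint value, less 3 mm).
- divider_pull (a point): Centre of the divider's pull, a horizontal aluminium bar over the middle of the divider: 66 mm long across the tote (x), 12 mm thick (y), 16 mm high, its centre 97 mm above the tote's underside, carried on a leg 28 mm either side of its middle, with 26 mm of open room under it. Axes as the tote's. It moves with the divider.
- bottle_mid (a point): Centre (half-way up) of the amber glass bottle that stands in the tote: 100 mm tall, body 40 mm in diameter up to 56 mm, narrowing shoulder to 67 mm, black cylindrical cap 24 mm in diameter from 71 mm to the top at 100 mm; about 130 g. z up along the bottle. (Two more such bottles stand on the counter at the back; they stay there.)
- jar_mid (a point): Centre (half-way up) of the squat glass jar of brown salve in the tote: 58 mm tall, glass 60 mm in diameter, flat metal lid 62 mm in diameter forming its top 14 mm; about 200 g. z up.
- paddle_mid (a point): Centre (half-way along and half-way up the handle) of the long wooden paddle lying flat on the chopping board: 200 mm long, x along it towards the blade, z up. Handle 20 mm wide and 14 mm thick, from 100 mm behind this point to 42 mm ahead of it; flat rounded blade 46 mm wide and 8 mm thick ahead of that. It lies with its underside 7 mm below this point; about 70 g; it balances about 6 mm ahead of this point.
- board: Dark wooden chopping board 240 (x) x 200 (y) x 12 mm, fixed on the counter; origin at the centre of its underside. Paddle and measuring spoon lie on it.
- spoon: Steel measuring spoon lying on the board beside the paddle, 141 mm long, at most 38 mm wide, up to 10 mm high; bystander. Origin: underside, near its middle, x towards the bowl.
- mason_tall: Closed preserving jar at the back, 72 mm in diameter, 135 mm tall; bystander. Origin: centre of its underside.
- mason_low: Closed preserving jar at the back, 76 mm in diameter, 95 mm tall; bystander. Origin: centre of its underside.
- amber1: Spare amber bottle on the counter at the back, same shape as the one in the tote, 40 mm in diameter, 100 mm tall; bystander. Origin: centre of its underside.
- amber2: Another spare amber bottle at the back, same size; bystander. Origin: centre of its underside.
- lid: Flat metal jar lid lying on the counter between tote and board, towards the back, 70 mm in diameter, 14 mm high; bystander. Origin: centre of its underside.
- beaker: Glass beaker on the kitchen scale at the right-hand side, 68 mm in diameter, 85 mm tall, standing 19 mm above the counter; bystander. Origin: centre of its underside.
There are look-alikes about, which are no part of the job. Leave any green or turquoise look-alike of the part that bears bottle_mid alone.

How it is judged:
By the outcome, as a careful person would: the job done as asked, in the order asked, and still so for the second after the job is handed in, with the robot touching nothing.
It also fails if it takes over 67 s, if anything falls off the work surface, if the arm or the gripper's body presses on something with over 40 N, if the wrist force passes 120 N, or if a joint passes its speed limit or range.

## Working session

There is one attempt and no reset: what is moved stays moved. The work goes in short steps, each a Python script; the robot and the scene stay as the last script left them, time stands still between calls to the robot, and variables do not carry over. Pictures are saved under pics/ and viewed, at most 10 in all, crops included, and the job is handed in when it is done.

```bash
mkdir -p pics; python3 - <<'E'
from cell import r,optics
import cv2,numpy as np
for n in ("scene","side"):
    o=optics.get_image(n); cv2.imwrite(f"pics/{n}0.png",o["pixels"][:,:,::-1]); np.savez(f"{n}0.npz",**o)
    print(n,o["fx"],o["cx"],o["cy"],o["D"],np.round(o["camera_from_world"],3).tolist(),(o["depth"]>0).mean())
o=optics.get_image("wrist");print(o["fx"],np.round(o["mount"],3).tolist(),r.finger_overhang,r.current_t(),r.current_ee_rot())
E
```

```text
scene 558.7069543712313 316.6157117826708 229.55727001406007 [-0.03515456  0.          0.          0.          0.        ] [[0.521, 0.854, 0.017, -0.205], [0.645, -0.38, -0.663, -0.353], [-0.559, 0.356, -0.749, 1.73], [0.0, 0.0, 0.0, 1.0]] 0.996123046875
side 471.0707814375114 320.56368184719975 243.26659219902393 [0.00663464 0.         0.         0.         0.        ] [[-0.982, -0.19, 0.014, 0.527], [-0.146, 0.703, -0.696, 0.24], [0.122, -0.685, -0.718, 1.039], [0.0, 0.0, 0.0, 1.0]] 0.9959830729166667
356.9702026821166 [[-0.0, -0.951, -0.309, 0.08], [1.0, -0.0, 0.0, 0.001], [-0.0, -0.309, 0.951, -0.121], [0.0, 0.0, 0.0, 1.0]] 0.022 0.15 [ 9.86188482e-01  1.65626397e-01 -1.42354445e-05 -4.18651566e-04]
```

View pics/scene0.png

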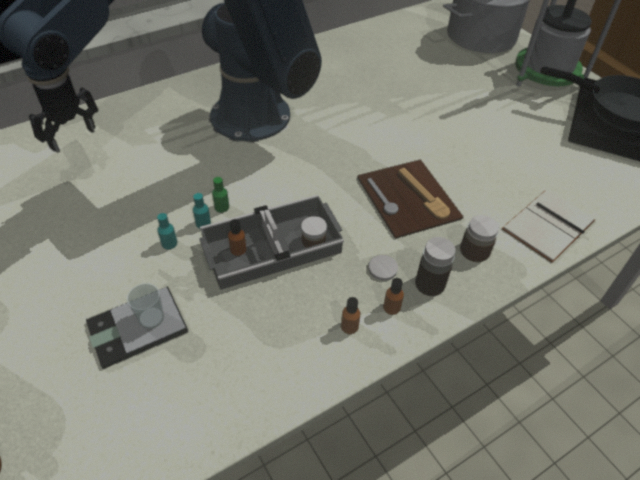

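View pics/side0.png

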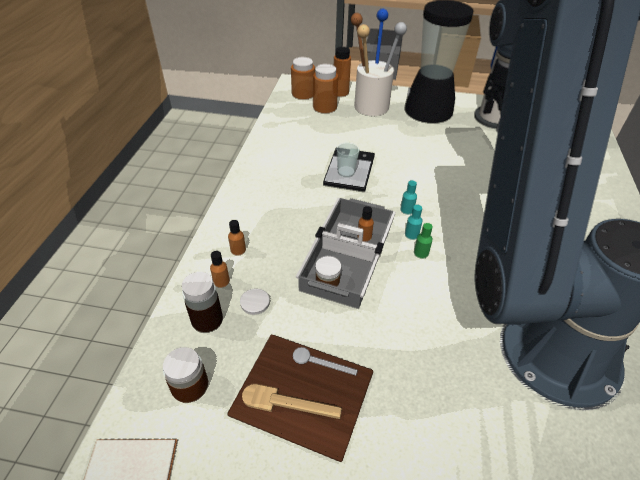

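The scene view shows the tote around (270,240), with the bottle at (237,240), the jar at (314,230) and the pull at (270,225). The paddle lies at (425,192) on the board. The side view agrees: the bottle is in the far (−y) bay and the jar in the near (+y) bay.

```bash
cat > h.py <<'E'
import numpy as np,cv2
def cloud(o,T=None):
    "world point for every pixel (480x640x3)"
    K=np.array([[o["fx"],0,o["cx"]],[0,o["fy"],o["cy"]],[0,0,1.]])
    v,u=np.mgrid[0:480,0:640]
    n=cv2.undistortPoints(np.stack([u,v],-1).reshape(-1,1,2).astype(float),K,np.array(o["D"],float)).reshape(480,640,2)
    d=o["depth"].astype(float); P=np.dstack([n*d[...,None],d])
    if T is None: T=np.linalg.inv(o["camera_from_world"])
    W=P@T[:3,:3].T+T[:3,3]; W[d<=0]=np.nan
    return W
E
python3 - <<'E'
from h import *
for n in ("scene","side"):
    o=dict(np.load(n+"0.npz")); W=cloud(o); rgb=o["pixels"].astype(float)
    z=W[...,2]; hsv=cv2.cvtColor(o["pixels"],cv2.COLOR_RGB2HSV)
    P={"scene":[(270,225),(237,240),(314,225)],"side":[(345,232),(366,225),(328,265)]}[n]
    for p in P: print(n,p,np.round(W[p[1],p[0]],3))
    c=W[P[0][1],P[0][0]]
    near=np.hypot(W[...,0]-c[0],W[...,1]-c[1])<.2
    m=near&(abs(z-.054)<.005)
    q=W[m][:,:2].astype(np.float32); print("rim",len(q),cv2.minAreaRect(q))
    m=near&(abs(z-.10)<.008); q=W[m]; 
    cc=W[P[1][1],P[1][0]]
    for nm,xy,lo,hi,R in (("cap",W[P[1][1],P[1][0]],.092,.12,.05),("lid",W[P[2][1],P[2][0]],.056,.07,.06),("pull",c,.1,.115,.06)):
        m=(np.hypot(W[...,0]-xy[0],W[...,1]-xy[1])<R)&(z>lo)&(z<hi); q=W[m]
        print(nm,len(q),np.round(np.median(q,0),3),np.round((q.min(0)+q.max(0))/2,3),np.round(np.ptp(q,0),3))
    m=(hsv[...,0]>8)&(hsv[...,0]<24)&(hsv[...,1]>90)&(hsv[...,2]>140)&(z>.012)&(z<.04)
    k,l,s,ce=cv2.connectedComponentsWithStats(m.astype(np.uint8)); i=1+s[1:,4].argmax(); q=W[l==i]
    print("paddle",s[i],cv2.minAreaRect(q[:,:2].astype(np.float32)),np.nanmedian(q[:,2]))
E
```

```text
scene (270, 225) [ 0.516 -0.203  0.101]
scene (237, 240) [ 0.484 -0.277  0.06 ]
scene (314, 225) [ 0.537 -0.096  0.061]
rim 1763 ((0.459193617105484, -0.18889212608337402), (0.33096832036972046, 0.25781747698783875), 80.84795379638672)
cap 93 [ 0.473 -0.273  0.104] [ 0.471 -0.273  0.1  ] [0.023 0.022 0.017]
lid 455 [ 0.543 -0.099  0.063] [ 0.551 -0.085  0.063] [0.088 0.091 0.013]
pull 117 [ 0.503 -0.197  0.105] [ 0.503 -0.197  0.105] [0.067 0.02  0.01 ]
paddle [426 198  23  18 221] ((0.6183371543884277, 0.23382417857646942), (0.0434935986995697, 0.05986925587058067), 86.93985748291016) 0.020446815508890603
side (345, 232) [ 0.522 -0.274  0.003]
side (366, 225) [ 0.466 -0.246  0.067]
side (328, 265) [ 0.538 -0.093  0.064]
rim 1021 ((0.45395565032958984, -0.24380262196063995), (0.35511279106140137, 0.254013329744339), 82.42163848876953)
cap 70 [ 0.468 -0.262  0.102] [ 0.469 -0.268  0.1  ] [0.022 0.028 0.015]
lid 421 [ 0.538 -0.092  0.061] [ 0.55  -0.082  0.061] [0.084 0.087 0.009]
pull 37 [ 0.47  -0.267  0.103] [ 0.471 -0.267  0.103] [0.018 0.022 0.006]
paddle [ 242  384   99   35 1409] ((0.5519864559173584, 0.2416817843914032), (0.048434801399707794, 0.19929182529449463), 85.1055908203125) 0.021938041209528247
```

```bash
cat >> h.py <<'E'
from scipy.spatial.transform import Rotation as Rot
def down(a): return [np.cos(a/2),np.sin(a/2),0,0]   # tool x at angle a in the world
def wrist(name):
    from cell import r,optics
    T=np.eye(4); T[:3,:3]=Rot.from_quat(r.current_ee_rot()).as_matrix(); T[:3,3]=r.current_tool_pos()
    o=optics.get_image("wrist"); T=T@np.array(o["mount"])
    cv2.imwrite(f"pics/{name}.png",o["pixels"][:,:,::-1]); W=cloud(o,T); np.savez(name+".npz",W=W,pixels=o["pixels"])
    return o,W
E
python3 - <<'E'
from h import *
from cell import r
r.move_to([.49,-.19,.33],down(0)); print(r.current_t(),r.current_q())
o,W=wrist("w1"); print(r.current_t(),r.current_tool_pos())
E
```

```text
1.8333 [-4.59680508e-01  2.35940239e-01  1.61406234e+00 -1.80555369e-04
  1.29187391e+00  1.11169437e+00]
1.8833 [ 0.48970917 -0.19069427  0.32981321]
```

View pics/w1.png

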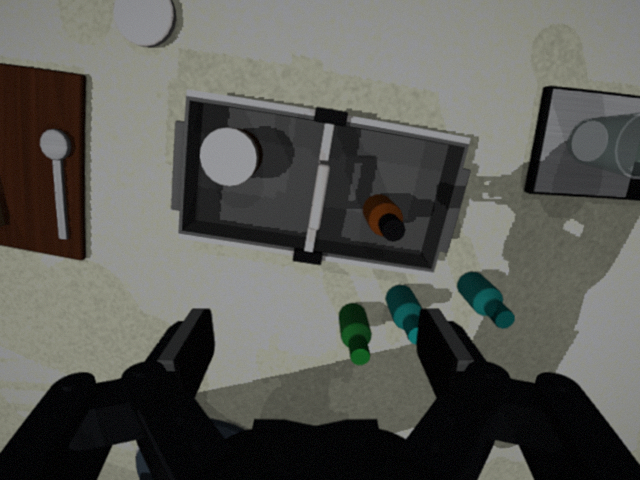

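The wrist view shows the tote from (183,97) to (468,265) and the pull near (319,190). The jar lid at (229,156) sits close to the far (+x,+y) corner. The bottle cap is at (392,228). There is free space beside the jar on the −x side for the bottle.

```bash
python3 - <<'E'
from h import *
d=np.load("w1.npz"); W=d["W"]; z=W[...,2]; u=np.arange(640)[None]; v=np.arange(480)[:,None]
box=(u>150)&(u<490)&(v>70)&(v<290)
m=box&(abs(z-.054)<.004); k,l,s,c=cv2.connectedComponentsWithStats(m.astype(np.uint8)); print(s[1:][s[1:,4]>60])
lid=box&(z>.056)&(z<.07)&(np.hypot(u-229,v-156)<36)
cap=box&(z>.095)&(np.hypot(u-392,v-228)<20)
pull=box&(z>.1)&(abs(u-319)<25)&(v>150)&(v<240)
for n,mm in (("lid",lid),("cap",cap),("pull",pull)):
    q=W[mm]; print(n,len(q),np.round(np.median(q,0),4),np.round((q.min(0)+q.max(0))/2,4),np.round(np.ptp(q,0),4),cv2.minEnclosingCircle(q[:,:2].astype(np.float32)), cv2.minAreaRect(q[:,:2].astype(np.float32)))
# rim: tote outside points z>.045 excluding lid, not handles
m=box&(z>.046)&(z<.058)&~(np.hypot(u-229,v-156)<36)&(np.hypot(u-392,v-215)>30)
q=W[m][:,:2].astype(np.float32); print("rim",cv2.minAreaRect(q)); 
# corners from pixels at the rims
far=m&(v<160)&(abs(u-331)>25); a=W[far]; near=m&(v>225)&(abs(u-310)>25); b=W[near]
for e in(a,b):
    p=np.polyfit(e[:,1],e[:,0],1); print("edge x=",p,"n",len(e),"y",e[:,1].min(),e[:,1].max(),"resid",np.std(e[:,0]-np.polyval(p,e[:,1])))
E
```

```text
[[ 171   90  145  166 3859]
 [ 314  115  157  162 3616]]
lid 2617 [ 0.5414 -0.0982  0.0622] [ 0.5407 -0.0979  0.0604] [0.0614 0.061  0.0087] ((0.5407937169075012, -0.09783727675676346), 0.031094059348106384) ((0.5405244827270508, -0.09777680039405823), (0.06103380024433136, 0.06021382659673691), 42.43337631225586)
cap 454 [ 0.4718 -0.2694  0.104 ] [ 0.4706 -0.2699  0.1006] [0.0237 0.0234 0.0111] ((0.4706850051879883, -0.27015164494514465), 0.012067609466612339) ((0.4708351790904999, -0.2700737714767456), (0.022795474156737328, 0.023216433823108673), 78.0273208618164)
pull 799 [ 0.5058 -0.1949  0.1048] [ 0.5043 -0.1952  0.1036] [0.0658 0.0206 0.0071] ((0.5041477680206299, -0.19433042407035828), 0.033314213156700134) ((0.5040444731712341, -0.19479863345623016), (0.012017937377095222, 0.06637423485517502), 80.78076934814453)
rim ((0.4975205659866333, -0.22751574218273163), (0.40030479431152344, 0.1747666895389557), 79.0769271850586)
edge x= [0.06660689 0.58800752] n 3259 y -0.35922131622594866 -0.03361633458186872 resid 0.01649243979635714
edge x= [0.09789319 0.45059958] n 2663 y -0.4093493692995 -0.02920273673969112 resid 0.014445909094803162
```

```bash
python3 - <<'E'
from h import *
d=np.load("w1.npz"); W=d["W"]; z=W[...,2]; u=np.arange(640)[None]; v=np.arange(480)[:,None]
box=(u>150)&(u<490)&(v>70)&(v<290)
for ang in (-9.2,-8.8):
    a=np.radians(ang); ex=np.array([np.cos(a),np.sin(a)]); ey=np.array([-np.sin(a),np.cos(a)])
    R=(W[...,:2]-[.504,-.1948]); X=R@ex; Y=R@ey
    for lo in (.051,):
        m=box&(z>lo)&(z<.058)
        hy,e=np.histogram(Y[m&(abs(X)<.05)],np.arange(-.18,.18,.002)); print("Y",[(round(b,3),int(n)) for b,n in zip(e,hy) if n>12])
        for s in(1,-1):
            mm=m&(abs(X-s*.0745)<.012)&(abs(Y)<.14)&(abs(Y)>.03); print("X rim",s,np.round(np.percentile(X[mm],[2,50,98]),4),"slope",np.polyfit(Y[mm],X[mm],1)[0])
    for n,p in(("jar",(.5407,-.0978)),("bot",(.4707,-.2701))): q=np.array(p)-[.504,-.1948]; print(n,q@ex,q@ey)
E
```

```text
Y [(np.float64(-0.166), 18), (np.float64(-0.164), 114), (np.float64(-0.162), 145), (np.float64(-0.16), 145), (np.float64(-0.158), 145), (np.float64(-0.156), 136), (np.float64(-0.154), 126), (np.float64(-0.152), 156), (np.float64(-0.15), 96), (np.float64(0.072), 13), (np.float64(0.148), 39), (np.float64(0.15), 186), (np.float64(0.152), 156), (np.float64(0.154), 138), (np.float64(0.156), 161), (np.float64(0.158), 154), (np.float64(0.16), 170), (np.float64(0.162), 137), (np.float64(0.164), 30)]
X rim 1 [0.0727 0.0778 0.0829] slope 0.0008477829192934282
X rim -1 [-0.083  -0.0775 -0.0723] slope 0.001676018975376803
jar 0.020719425722070632 0.10161985730037015
bot -0.02083258419373533 -0.0796554043101341
Y [(np.float64(-0.166), 18), (np.float64(-0.164), 113), (np.float64(-0.162), 146), (np.float64(-0.16), 150), (np.float64(-0.158), 135), (np.float64(-0.156), 134), (np.float64(-0.154), 133), (np.float64(-0.152), 157), (np.float64(-0.15), 91), (np.float64(0.07), 14), (np.float64(0.148), 44), (np.float64(0.15), 184), (np.float64(0.152), 150), (np.float64(0.154), 142), (np.float64(0.156), 156), (np.float64(0.158), 153), (np.float64(0.16), 165), (np.float64(0.162), 137), (np.float64(0.164), 32)]
X rim 1 [0.0723 0.0778 0.0833] slope 0.007808258346134584
X rim -1 [-0.0835 -0.0774 -0.0717] slope 0.00869954470682063
jar 0.021428355479536747 0.10147273319193982
bot -0.02138817162998214 -0.0795080254711839
```

```bash
cat >> h.py <<'E'
YAW=np.radians(-9.2); TO=np.array([.504,-.1948])
def tw(x,y,z): # tote -> world
    c,s=np.cos(YAW),np.sin(YAW); return [TO[0]+c*x-s*y,TO[1]+s*x+c*y,z]
E
python3 - <<'E'
from h import *
from cell import r
b=[.4707,-.2701]
r.set_gripper(.62,25)
r.move_to([*b,.19],down(YAW)); print(r.current_t())
r.move_linear([*b,.094],vel=.12)
r.set_gripper(0,25); print("grip",r.current_opening(),r.current_finger_force(),r.current_t())
r.move_linear([*b,.216],vel=.15); print("lift",r.current_opening(),r.current_contact_force())
r.move_linear(tw(-.041,.108,.216),vel=.2)
r.move_linear(tw(-.041,.108,.105),vel=.15)
r.move_linear(tw(-.041,.108,.0945),vel=.03)
print(r.current_opening(),r.current_contact_force(),r.current_tool_pos(),r.current_t())
E
```

```text
3.0
grip 0.26801241460819775 24.6969473361969 4.3167
lift 0.27335792928033414 [ 0.43399007  0.70310652 -1.04291951]
0.27343349350601986 [-0.11742437  0.16550457  3.67144039] [ 0.48097688 -0.0816947   0.09464682] 7.7667
```

```bash
python3 - <<'E'
from h import *
from cell import r
r.set_gripper(.5); r.sleep(.1)
r.move_linear(tw(-.041,.108,.17),vel=.15)
r.move_linear(tw(0,-.001,.17),vel=.2)
r.move_linear(tw(0,-.001,.1),vel=.12)
r.set_gripper(0,40); print("grip",r.current_opening(),r.current_finger_force(),r.current_contact_force())
p0=np.array(r.current_tool_pos())
r.move_linear(tw(0,.065,.1),vel=.05); print(r.current_contact_force(),np.array(r.current_tool_pos())-p0)
r.set_gripper(.4); r.move_linear(tw(0,.065,.17),vel=.15)
r.move_to([*tw(-.01,0,0)[:2],.33],down(YAW)); wrist("w2"); print(r.current_t())
E
```

```text
grip 0.12784778455890453 41.17610514163971 [-1.20061615  1.58407349  6.95756863]
[-1.66531912 -0.17066847  6.63995185] [ 1.05760132e-02  6.50129638e-02 -1.01527566e-05]
13.8917
```

View pics/w2.png

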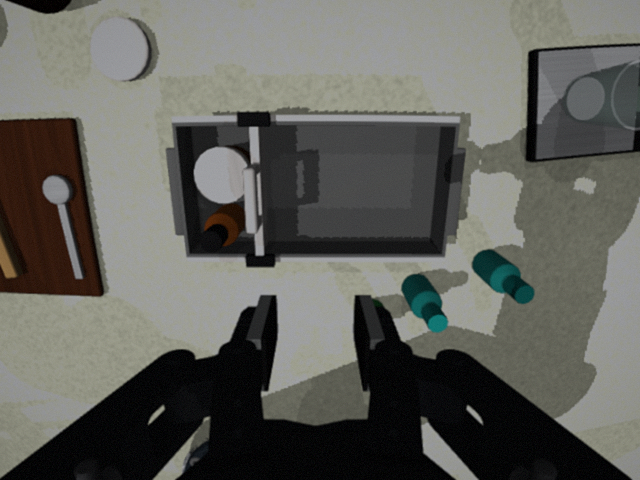

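```bash
python3 - <<'E'
from h import *
d=np.load("w2.npz"); W=d["W"]; z=W[...,2]; c,s=np.cos(YAW),np.sin(YAW)
R=W[...,:2]-TO; X=R@[c,s]; Y=R@[-s,c]; inn=(abs(X)<.07)&(abs(Y)<.145)
for n,m in(("lid",(z>.056)&(z<.068)&(np.hypot(X-.021,Y-.101)<.036)),("cap",(z>.096)&(np.hypot(X+.041,Y-.108)<.02)),("pull",(z>.1)&(abs(X)<.04)&(abs(Y-.065)<.02))):
    m=m&inn; print(n,m.sum(),*[np.round(((q:=A[m]).min()+q.max())/2,4) for A in(X,Y)],np.ptp(X[m]),np.ptp(Y[m]),z[m].max())
E
```

```text
lid 2360 0.0206 0.1 0.05975740480789882 0.06454124165674652 0.06506085298921505
cap 450 -0.0404 0.1071 0.022538537825612055 0.022801672539587578 0.10592624817559787
pull 10193 0.0006 0.0578 0.06589304170958518 0.025669122595236286 0.4028270882641036
```

The bottle now stands beside the jar in the +y bay, and the divider (265,190) has moved over with a small clearance to both. The bay on the right is empty.

```bash
python3 - <<'E'
from h import *
from cell import r
d=np.load("w2.npz"); W=d["W"]; z=W[...,2]; c,s=np.cos(YAW),np.sin(YAW)
R=W[...,:2]-TO; X=R@[c,s]; Y=R@[-s,c]
m=(z>.1)&(z<.109)&(abs(X)<.025)&(abs(Y-.065)<.02); print("pull",m.sum(),np.percentile(Y[m],[1,50,99]))
m=(z>.057)&(z<.066)&(np.hypot(X-.021,Y-.101)<.036); print("lid y",np.percentile(Y[m],[1,50,99]))
r.move_to([.52,.24,.30],down(0.05)); o,W=wrist("w3"); print(r.current_t())
hsv=cv2.cvtColor(o["pixels"],cv2.COLOR_RGB2HSV); z=W[...,2]
m=(hsv[...,0]>8)&(hsv[...,0]<24)&(hsv[...,1]>90)&(hsv[...,2]>110)&(z>.014)&(z<.04)
k,l,s,ce=cv2.connectedComponentsWithStats(m.astype(np.uint8)); i=1+s[1:,4].argmax(); q=W[l==i]
print(s[i],cv2.minAreaRect(q[:,:2].astype(np.float32)),np.median(q[:,2]))
h=q[q[:,0]<q[:,0].max()-.065]; print("handle",cv2.minAreaRect(h[:,:2].astype(np.float32)),np.median(h[:,2]),np.polyfit(h[:,0],h[:,1],1))
E
```

```text
pull 625 [0.05838921 0.06378918 0.07025827]
lid y [0.07608896 0.1025966  0.13032795]
15.5417
[ 301   77   45  181 4323] ((0.553268313407898, 0.2355094850063324), (0.045424290001392365, 0.1984671801328659), 89.07734680175781) 0.021308336912408354
handle ((0.521484375, 0.23535192012786865), (0.03021487407386303, 0.13480296730995178), 84.34352111816406) 0.026034622081475084 [-0.01963076  0.2471084 ]
```

View pics/w3.png

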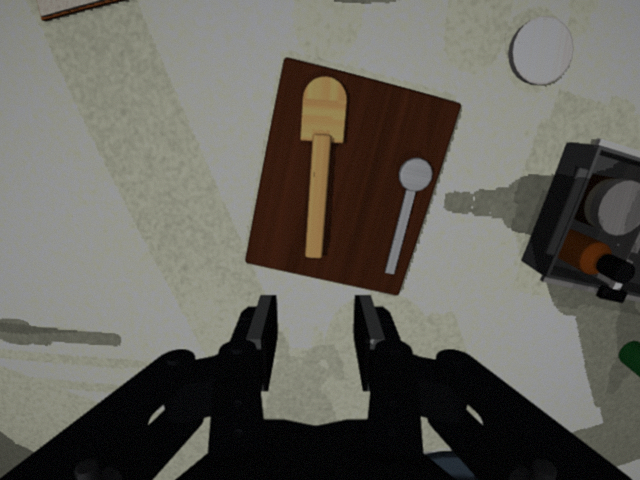

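The paddle handle runs from (313,258) to (322,135), with the blade up to (325,77). The spoon is well clear to the right at (400,215), so I'll grasp the handle just ahead of its middle.

```bash
python3 - <<'E'
from h import *
from cell import r
d=np.load("w3.npz"); W=d["W"]; hsv=cv2.cvtColor(d["pixels"],cv2.COLOR_RGB2HSV); z=W[...,2]
col=(hsv[...,0]>8)&(hsv[...,0]<24)&(hsv[...,1]>90)&(hsv[...,2]>110)&(abs(W[...,0]-.55)<.12)&(abs(W[...,1]-.236)<.04)
m=col&(z>.0235)&(z<.03)&(W[...,0]<.585)&(W[...,0]>.47); h=W[m]
k,y0=np.polyfit(h[:,0],h[:,1],1); x=W[col&(z>.014)&(z<.03)][:,0]; xm=(x.min()+x.max())/2
print(k,len(h),x.min(),x.max(),xm,k*xm+y0,np.ptp(h[:,1]))
a=np.arctan(k); g=[xm+.007,k*(xm+.007)+y0]; print(g,a)
assert abs(xm-.553)<.004 and abs(g[1]-.2358)<.004 and abs(a)<.06
r.set_gripper(.5,40)
r.move_to([*g,.10],down(a)); r.move_linear([*g,.037],vel=.1); print(r.current_contact_force())
r.set_gripper(0,40); print(r.current_opening(),r.current_finger_force(),r.current_contact_force(),r.current_t())
r.move_linear([*g,.17],vel=.12); print(r.current_opening(),r.current_contact_force(),r.current_torque())
wrist("w4"); print(r.current_tool_pos(),r.current_ee_rot(),r.current_t())
E
```

```text
-0.01764659986842048 1616 0.4540404894173534 0.6525007760273683 0.5532706327223609 0.23626108536285031 0.019632531650017104
[np.float64(0.5602706327223609), np.float64(0.23613755916377138)] -0.017644768478892976
[-0.68339259 -0.59315017 -0.01185673]
0.21691450425099443 39.984272718429565 [-0.53579668 -0.03048085  6.88822173] 17.7333
0.22441338348963694 [ 0.53532417  0.76784528 -1.88384464] [0.00476185 0.01909482 0.00596996]
[0.55990811 0.23601368 0.1691422 ] [ 9.99960747e-01 -8.82963701e-03 -6.98051387e-04  2.35699872e-04] 19.0417
```

View pics/w4.png

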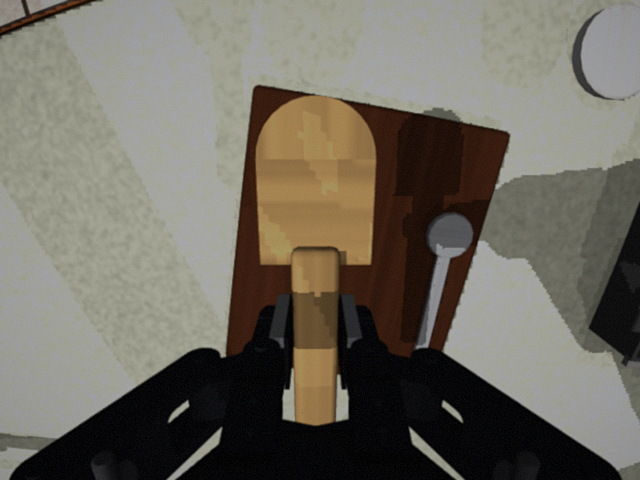

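The paddle is held straight and level, blade tip at (317,97). I'll measure the tip and tilt in the tool frame, then carry it over the bay.

```bash
python3 - <<'E'
from h import *
from cell import r
d=np.load("w4.npz"); W=d["W"]; hsv=cv2.cvtColor(d["pixels"],cv2.COLOR_RGB2HSV)
R=Rot.from_quat(r.current_ee_rot()).as_matrix(); L=(W-r.current_tool_pos())@R
m=(hsv[...,0]>8)&(hsv[...,0]<24)&(hsv[...,1]>70)&(hsv[...,2]>100)&(L[...,2]<.03)&(L[...,2]>0)&(abs(L[...,1])<.03)&(L[...,0]>.037)
q=L[m]; A=np.c_[q[:,:2],np.ones(len(q))]; f=np.linalg.lstsq(A,q[:,2],rcond=None)[0]
print("tip x",q[:,0].max(),"y",np.percentile(q[:,1],[.5,99.5]),"plane",f, "z at tip",np.median(q[q[:,0]>.085,2]))
tip=q[:,0].max(); 
# axis direction from mid-line
xs=np.arange(.04,.08,.004); c=[np.mean([s.min(),s.max()]) for x in xs for s in [q[abs(q[:,0]-x)<.003,1]]]
k=np.polyfit(xs,c,1)[0]; print("axis slope",k)
yaw=YAW+np.pi/2
t=tw(0,-.046+.1-tip,.20); print(t,r.current_t())
r.move_linear([*r.current_tool_pos()[:2],.20],vel=.2)
r.move_to(t,down(yaw)); print(r.current_q(),r.current_t())
r.move_linear([*t[:2],.13],vel=.12); wrist("w5"); print(r.current_contact_force(),r.current_t(),r.current_tool_pos())
E
```

```text
tip x 0.0918229997091094 y [-0.02208409  0.02299762] plane [ 0.00264361 -0.00069097  0.01761321] z at tip 0.017846417435795993
axis slope 0.003761487461672063
[np.float64(0.4979528138844397), np.float64(-0.23213645466670696), 0.2] 19.0417
[-5.20212502e-01  4.11366775e-01  1.70691622e+00  1.01943565e-04
  1.02361029e+00 -3.59674976e-01] 21.3
[-0.05204728 -0.46632734 -2.07134728] 22.0833 [ 0.49842256 -0.23233932  0.13082086]
```

View pics/w5.png

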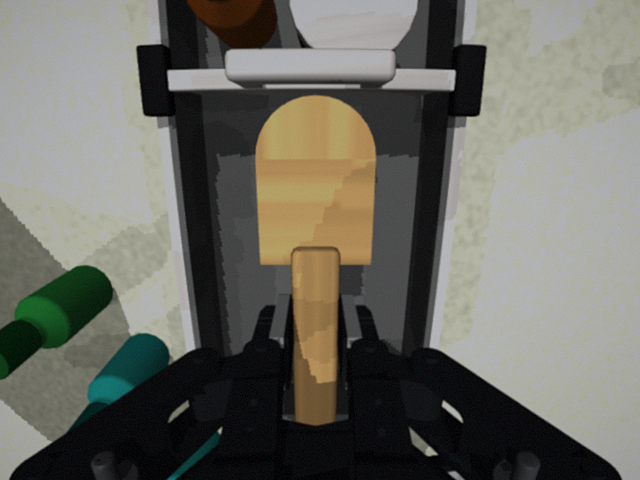

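The blade is aligned with the bay, with its tip at (316,97) and the pull at (310,65). I'll check the gap numerically and then lower it.

```bash
python3 - <<'E'
from h import *
from cell import r
d=np.load("w5.npz"); W=d["W"]
R=Rot.from_quat(r.current_ee_rot()).as_matrix(); L=(W-r.current_tool_pos())@R; z=W[...,2]
m=(z>.1)&(z<.109)&(abs(L[...,1])<.025)&(L[...,0]>.092)
gap=np.percentile(L[m][:,0],1)-.0925; print("pull gap",gap,m.sum())
m=(z>.05)&(z<.07)&(abs(L[...,1])<.06)&(abs(L[...,1])>.04)&(L[...,0]>.08)&(L[...,0]<.115); print("plate",np.percentile(L[m][:,0],[1,50]) if m.any() else None)
assert .002<gap<.009
p=np.array(r.current_tool_pos())[:2]+(.0045-np.clip(gap,.0035,.0055))*0
t=tw(0,-.046+.1-.0918,.2)[:2]
r.move_linear([*t,.036],vel=.08); print(r.current_contact_force(),r.current_tool_pos())
r.move_linear([*t,.0295],vel=.02); print(r.current_contact_force(),r.current_opening(),r.current_tool_pos(),r.current_t())
E
```

```text
pull gap 0.0040016347926115775 4440
plate [0.09736711 0.10195093]
[ 0.54086206  0.54892346 -1.04228736] [ 0.49824059 -0.23226929  0.03648832]
[-1.65605071  0.86707519  7.56272816] 0.21598447825293154 [ 0.49807538 -0.23219955  0.02985011] 23.8833
```

```bash
python3 - <<'E'
from h import *
from cell import r
r.set_gripper(.42); r.sleep(.2); t=r.current_tool_pos()
r.move_linear([*t[:2],.2],vel=.15); r.move_to([*tw(-.01,0,0)[:2],.35],down(YAW)); r.sleep(.3)
o,W=wrist("w6"); print(r.current_t())
z=W[...,2]; c,s=np.cos(YAW),np.sin(YAW); R=W[...,:2]-TO; X=R@[c,s]; Y=R@[-s,c]
hsv=cv2.cvtColor(o["pixels"],cv2.COLOR_RGB2HSV)
m=(hsv[...,0]>8)&(hsv[...,0]<24)&(hsv[...,1]>70)&(hsv[...,2]>60)&(abs(X)<.07)&(Y>-.148)&(Y<.06)&(z<.04)
q=np.c_[X[m],Y[m]].astype(np.float32); print(cv2.minAreaRect(q),q.min(0),q.max(0),np.percentile(z[m],[2,50,98]))
for n,m in(("pull",(z>.1)&(z<.109)&(abs(X)<.025)&(abs(Y-.065)<.02)),("cap",(z>.1)&(z<.11)&(np.hypot(X+.041,Y-.108)<.02)),("lid",(z>.057)&(z<.067)&(np.hypot(X-.021,Y-.101)<.036))): print(n,np.median(X[m]),np.median(Y[m]),np.median(z[m]))
E
```

```text
27.475
((0.0006436854600906372, -0.04679018259048462), (0.20104233920574188, 0.04821421205997467), 89.8401107788086) [-0.02333675 -0.1472798 ] [0.02493058 0.05372456] [0.01015014 0.01537955 0.01949192]
pull 0.00040849486927968515 0.06389044916837296 0.10479099051791302
cap -0.04019205758596757 0.1068572128947477 0.1040124411490809
lid 0.021595687085246333 0.10255723426965571 0.062106848971664935
```

View pics/w6.png

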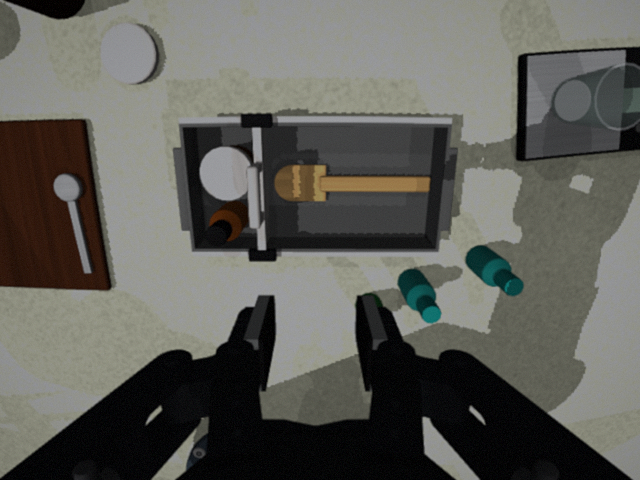

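The paddle lies flat and straight in the long bay, from (275,183) to (430,184). Its top surfaces are at about 12 and 18 mm, which means it is resting on the floor. The bottle and jar are upright in the other bay, and the bystanders in view are where they were.

```bash
python3 -c "
from cell import r
print(r.hand_in())"
```

```text
the job is handed in; nothing more can be done
None
```

The job is handed in at about 27 s of robot time: the bottle and jar stand upright in one bay, the divider is slid about 64 mm over, and the paddle lies flat and straight in the long bay.

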